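Work the tight knob off the cereal dispenser for washing

TASK

The empty cereal dispenser is due for a wash: take off the grey grip knob that sits tight on the upright shaft above its lid, twisting it first clockwise and then anticlockwise, a good 20 degrees or more to each side of where it stands, and so back and forth while pulling up only gently, so that the shaft is not dragged up in its bearing. Then set the knob down inside the blue bowl, without dropping it in from a height, and let go. Leave the bowl upright about where it stands, and the jar, the tea infuser and the spatula where they are.

Things in the scene. Friction and masses are not known exactly. Their poses are not given: they have to be found in the camera images.
- dispenser: Fixed clear plastic cereal dispenser: hopper 110 x 110 mm, from 110 to 250 mm above the shelf, with a white lid 116 x 116 mm whose top is at 256 mm and a flat boss of radius 16 mm up to 260 mm; a white spout under it and a pine batten (18 x 130 x 235 mm, on a low foot) 66 to 84 mm behind its middle (its own +x). Origin on the shelf, under the axis of the shaft; z up. Its place and yaw vary.
- shaft (a point): Point on the axis of the upright white shaft, at the seat where the knob's underside rests, 264 mm above the shelf at rest. The shaft cannot turn. Its axes are those of the dispenser. A split, springy shaft 18 mm across over its three leaves, 13 mm tall above this seat; it grips the knob's bore by friction down to the last 2 mm. It bends aside about 1 mm for 3 N and gives up to 5 mm. The point goes up with the shaft when this is pulled.
- shaft_lift (a joint): How far the shaft is pulled up in its bearing against a spring, m: 0 at rest, 1 mm for each 4 N of upward pull, end stop at 12 mm. More than 5 mm (20 N) would damage it. A straight pull slips the knob only at some 23 to 37 N, always too much; when the knob is turning on the shaft the fit resists mainly along the sliding direction, so slow pulling (a few mm/s) during turning at 1 to 1.5 rad/s takes only a few N up to some 15 N. It takes up to about 0.4 N m to turn the knob.
- knob: Loose grey plastic knob, about 50 g: a hub 28 mm across and 16 mm tall with a round blind bore 18 mm across from below, and on it a flat-sided grip bar 64 mm long (along its own x), 28 mm wide (y) and 20 mm tall; 36 mm tall overall. Origin at the centre of its underside, z up. It starts fully pushed on the shaft, its axes along the dispenser's. It is off when its underside is more than 13 mm above the seat.
- knob_mid (a point): Centre of the knob, on its axis, 18 mm above its underside.
- knob_end (a point): Point in the grip bar near its +x end: 30 mm from the knob's axis along its own x, 18 mm above its underside.
- bowl: Loose blue ceramic bowl, 180 mm across its rim, 60 mm tall, about 450 g. Origin at the centre of its underside, z up; inner floor about 6 mm above that.
- jar: Bystander: loose empty glass jar without lid, 72 mm across, 105 mm tall. Origin at the centre of its underside.
- infuser: Bystander: loose stainless steel tea infuser basket, 66 mm across its rim with two wire ears to 104 mm, 57 mm tall. Origin at the centre of its underside.
- spatula: Bystander: wooden spatula 275 mm long, 8 mm thick, lying flat along its own x. Origin on the shelf near its middle.
Not all that is in view belongs to the job. Several things look just like the bowl: the one meant starts farthest to the robot's left.

How it is judged:
On the way, in this order (a step that is already met when the one before it is completed fails the run):
1. the knob, still on the shaft, is turned clockwise (seen from above) by at least 15 degrees from where it started (y of knob_end in the frame of shaft below -0.0075 m and z of knob in the frame of shaft below 0.012 m and horizontal distance between knob and shaft below 0.006 m), for 0.02 s.
2. then, still on the shaft, it is turned anticlockwise by at least 15 degrees past where it started (y of knob_end in the frame of shaft above 0.0075 m and z of knob in the frame of shaft below 0.0145 m and horizontal distance between knob and shaft below 0.006 m), for 0.02 s.
3. the knob is off the shaft (z of knob in the frame of shaft above 0.016 m), for 0.1 s.
At the end, for the whole second after the job is handed in: The knob lies at rest inside the bowl (its centre within 55 mm of the bowl's middle and below 50 mm above the bowl's underside, either way up), and the bowl stands upright on the shelf within 50 mm of where it stood (horizontal distance between knob_mid and bowl below 0.055 m and z of knob_mid in the frame of bowl between 0.005 and 0.05 m and linear speed of knob below 0.03 m/s and angle between bowl's own z axis and vertical below 0.15 rad and height (world z) of bowl below 0.01 m and distance of bowl from where it was at the start of the episode below 0.05 m); the robot touches nothing.
It fails at once if the shaft is pulled up more than 5 mm in its bearing (value of joint shaft_lift above 0.005 m).
It fails at once if the knob is dropped or thrown into the bowl (faster than 1 m/s inside it: a fall of 5 cm) (horizontal distance between knob_mid and bowl below 0.08 m and height (world z) of knob_mid below 0.09 m and linear speed of knob above 1 m/s).
It fails at once if the jar, the infuser or the spatula is moved more than 30 mm (distance of any of jar, infuser, spatula from where it was at the start of the episode above 0.03 m).
It also fails if it takes over 62 s, if anything falls off the work surface, if the arm or the gripper's body presses on something with over 40 N, if the wrist force passes 120 N, or if a joint passes its speed limit or range.

ROBOT

A 6-joint arm with a two-finger parallel gripper is mounted at the origin on the work surface. World frame = base frame: x ahead of the robot, y to its left, z up, the work surface at z = 0. Lengths are in m, angles in rad, forces in N, time in s.
With the tool pointing down it reaches from about 0.4 to 0.925 m from the base axis. Payload 12.5 kg.
Tool frame: the origin (TCP) lies on the centre line of the jaws, within the pads' length; the fingertips stand 8 mm ahead of it and the grasp point (between the pads) lies 11 mm behind it; z points along the fingers, x is the direction in which the jaws open and shut, and the axes are right-handed (so a half turn about z gives the same grasp; the last joint's range is limited). The gripper opens to 95 mm and grips with 3 to 60 N. Pads are 20 mm wide; open, the fingers measure 119 mm over their backs; the gripper's body (75 mm by 180 mm) begins 59 mm behind the grasp point.
Start: joints at [1.022, 0.491, 1.559, -0, 1.092, -0.106], TCP at [0.268, 0.565, 0.223] pointing down, gripper open.
Joint ranges: [-3.1, 3.1], [-0.84, 2.19], [0.05, 2.79], [-1.13, 4.28], [0.06, 2.93], [-2.69, 2.69]. Speed limits (rad/s): [2.22, 2.22, 2.79, 3.14, 3.14, 3.14].

INTERFACE

Orientations are given as a unit quaternion [w, x, y, z].
In Python, from workcell import status, get_image, camera_info, manip, models gives the robot as it stands.
- The arm moves only by the tool arm_command, never from a script. Its argument "motion" is a list of rows, each a list of 7 numbers: the shift along the world's x, y, z in cm, then the turn, a rotation vector about the world's x, y, z in degrees, then the opening, from 0 (shut) to 1 (fully open). A call has 1 to 20 rows; each row shifts and turns the commanded pose from where the row before left it; what a row does not reach is not made up. A row lasts 1/12 s, in which the tool goes at most 41.7 mm and 7.16 degrees, less where a joint would pass 70% of its speed; a pose out of reach is approached as far as the arm can. A call is refused whole if a number of a shift passes 4.17 or a number of a turn 7.16, either way. A call with a gripper value outside its range is refused whole. The fingers move at their own pace and stop on an object; the grip force is fixed at half the most. Time passes only in rows, so rows that do not move let the fingers close. It gives the time, the measured TCP pose, the force and the opening at its end, in the units of the state.
- status.read_state(): the state, without advancing time (a new reading comes with each control period).
- get_image(name): name is "scene" or "top" or "wrist"; returns the picture (480x640x3 uint8, red, green, blue); there is no depth.
- camera_info(name): a dict with "fovy" (degrees; the focal length in pixels is half the picture's height over the tangent of half this angle, whatever the lens; pixels are square), "cx", "cy" (the principal point, pixels), "R" (3x3) and "t" (3): a world point X has camera coordinates R X + t; the wrist camera has in their place "hand_eye" (4x4, takes a point from camera to tool coordinates, whose origin is the TCP and whose axes are the tool frame's). Camera axes: x right, y down, z forward; pixel columns grow to the right and rows downward; lengths in m; the calibration is good to about 2 mm. A picture is of the moment at which its call begins: read the wrist's pose just before it. camera_info takes no time and is no camera call.
- manip.job_done(): hands the job in, once; it reports no verdict.
Trained networks look in the newest picture that a camera, given by its name, has taken for a name from the list of things; names that differ only in an ending like _2 or _b are one class to them, and where a whole thing is asked for, a point or a joint stands for the part that bears it (a point fixed in the world has none). Each returns a list of dicts, best first, with "conf" (0 to 1); they miss things now and then, are a little off and sometimes report something else, mostly with a low value. They report only what shows in the picture. A call takes as long as a camera call. They do not tell look-alikes from the thing itself.
- models.look_for(camera, name): "location" ([x, y, z] in m, in world coordinates, good to about 4 mm: the middle of the surface that is visible of it).
The state is a dict: "time": time; "joint_pos": joint angles; "qd": joint speeds; "joint_efforts": joint torques, N m; "ee_pos": TCP position; "tool_rot": TCP orientation; "contact_force": force on the tool from outside, world axes, zero at the start; "ft_torque": the same for the moment, N m; "gripper_width": finger opening in m.
Only numpy, scipy, OpenCV 4.12 (cv2) and the standard library are available. Lean on these libraries where they do the work, as an engineer would, in place of code of your own. Each camera call takes 0.05 s, during which the arm holds its last target.

## Working session

There is one attempt and no reset: what is moved stays moved. The work goes in short steps, Python scripts to look and compute and a tool call to move; the robot and the scene stay as the last step left them, time stands still between calls to the robot, and variables do not carry over. Pictures are saved under pics/ and viewed, and the job is handed in when it is done.

Besides the shell and the picture viewer there is one more tool, called in YAML: its name, and indented under it one key for each argument. arm_command: Moves the arm, as the interface text tells. Its arguments: {"type":"object","properties":{"motion":{"type":"array","items":{"type":"array","items":{"type":"number"}}}},"required":["motion"]}

```bash
mkdir -p pics; ls; python3 - <<'E'
from workcell import status,get_image,camera_info,models
import cv2
s=status.read_state(); print({k:s[k] for k in('time','ee_pos','tool_rot','gripper_width','contact_force')})
for c in('scene','top'):
    im=get_image(c); cv2.imwrite(f'pics/{c}0.png',im[:,:,::-1])
    for n in('knob','bowl','dispenser','jar','infuser','spatula'):
        print(c,n,[( [round(float(v),3) for v in d['location']],round(d['conf'],2)) for d in models.look_for(c,n)])
E
```

```text
pics
{'time': 0.0, 'ee_pos': array([0.26764345, 0.5645307 , 0.2220597 ]), 'tool_rot': array([ 2.55307962e-04,  8.45120376e-01,  5.34575746e-01, -5.05723932e-04]), 'gripper_width': 0.09526286652469715, 'contact_force': array([-0.28217548, -0.43592457, -0.46857305])}
scene knob [([0.519, 0.177, 0.3], 0.75)]
scene bowl [([0.211, -0.294, 0.034], 0.94), ([0.52, -0.191, 0.03], 0.89)]
scene dispenser [([0.581, 0.2, 0.153], 0.95), ([0.581, -0.393, 0.045], 0.23)]
scene jar [([0.793, -0.04, 0.068], 0.89)]
scene infuser [([0.583, -0.396, 0.044], 0.76)]
scene spatula [([0.585, 0.408, 0.004], 0.62)]
top knob [([0.504, 0.171, 0.301], 0.85)]
top bowl [([0.243, -0.289, 0.03], 0.82), ([0.55, -0.177, 0.021], 0.59), ([0.505, 0.165, 0.301], 0.47)]
top dispenser [([0.511, 0.168, 0.253], 0.74)]
top jar [([0.791, -0.042, 0.059], 0.98)]
top infuser [([0.582, -0.405, 0.049], 0.68)]
top spatula [([0.57, 0.405, 0.006], 0.7)]
```

View pics/scene0.png

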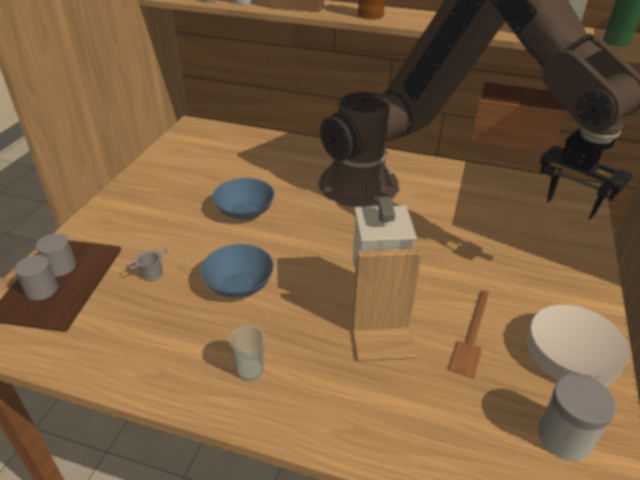

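View pics/top0.png

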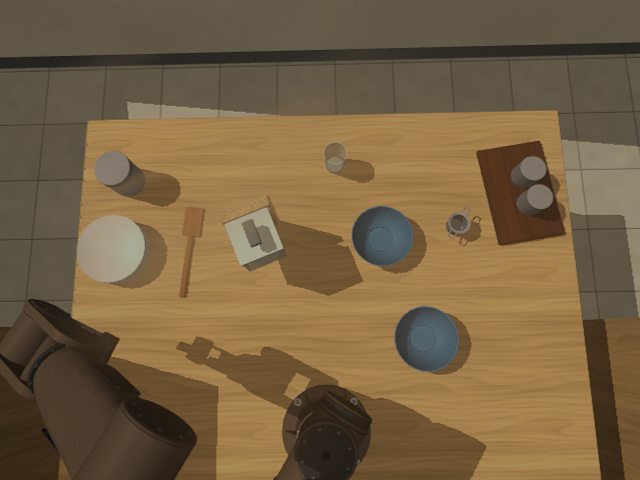

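The scene shows two blue bowls, at top (382,236) with y≈-0.18 and at top (427,338) with y≈-0.29. The large pale bowl at (112,248) is not blue. The left-most blue one is (382,236). The knob is on the dispenser at (252,233). Next I'll enlarge both.

```bash
cat > h.py <<'E'
import numpy as np
from workcell import camera_info
def K(c):
    i=camera_info(c); f=240/np.tan(np.radians(i['fovy'])/2); return i,f
def back(c,u,v,z):
    i,f=K(c); R=np.array(i['R']);t=np.array(i['t'])
    d=R.T@np.array([(u-i['cx'])/f,(v-i['cy'])/f,1]); o=-R.T@t
    return o+d*(z-o[2])/d[2]
def proj(c,X):
    i,f=K(c); p=np.array(i['R'])@np.array(X)+np.array(i['t']); return f*p[0]/p[2]+i['cx'],f*p[1]/p[2]+i['cy']
E
python3 - <<'E'
import cv2,numpy as np
from h import *
im=cv2.imread('pics/top0.png')
a=cv2.resize(im[190:280,210:300],(540,540),interpolation=cv2.INTER_CUBIC)
b=cv2.resize(im[190:390,330:480],(405,540),interpolation=cv2.INTER_CUBIC)
cv2.imwrite('pics/crop_a.png',a);cv2.imwrite('pics/crop_b.png',b)
# blue bowls mask
hsv=cv2.cvtColor(im,cv2.COLOR_BGR2HSV)
m=cv2.inRange(hsv,(95,90,30),(120,255,255))
for c in cv2.findContours(m,cv2.RETR_EXTERNAL,cv2.CHAIN_APPROX_NONE)[0]:
    if cv2.contourArea(c)>500:
        e=cv2.fitEllipse(cv2.convexHull(c)); p=back('top',*e[0],.06); q=back('top',e[0][0]+e[1][0]/2,e[0][1],.06)
        print(e,p,np.linalg.norm(p-q)*2)
print(camera_info('top'))
E
```

```text
{'fovy': 52.662294445870415, 'cx': 318.05648511124184, 'cy': 235.29820474390942, 'R': array([[-0.01686593, -0.99970298, -0.01759245],
       [-0.981115  ,  0.01993803, -0.192395  ],
       [ 0.19268861,  0.0140153 , -0.98115986]]), 't': array([0.02233234, 0.54404191, 1.36241193])}
```

View pics/crop_a.png

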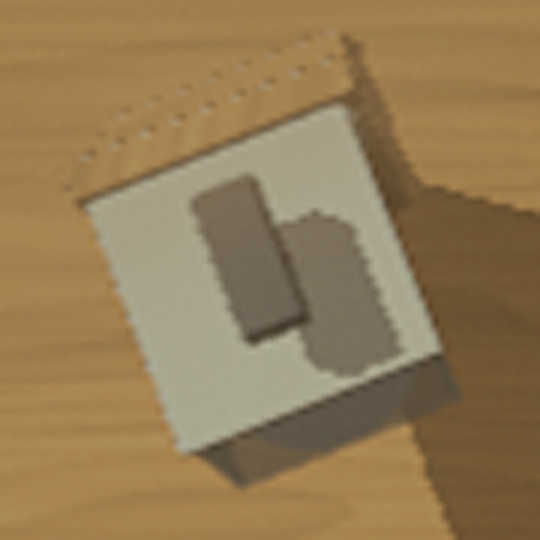

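View pics/crop_b.png

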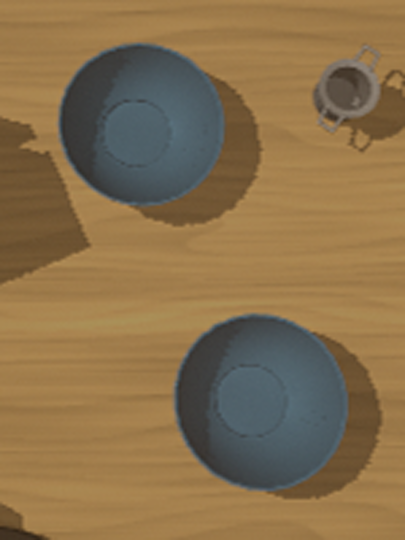

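```bash
python3 - <<'E'
from h import *
A=lambda p:(210+p[0]/6-.4,190+p[1]/6-.4)
L=[back('top',*A(p),.256) for p in((85,203),(350,100),(440,353),(182,452))]
k=[back('top',*A(p),.300) for p in((193,203),(258,176),(305,320),(250,340))]
for n,q in(('lid',L),('knob',k)):
    q=np.array(q); c=q.mean(0)
    print(n,c.round(4),[round(np.linalg.norm(q[i]-q[(i+1)%4]),4) for i in range(4)])
    d=(q[0]+q[1]-q[2]-q[3]); print('yaw +x',np.degrees(np.arctan2(d[1],d[0])))
for (x0,x1,y0,y1) in((60,224,44,205),(175,347,314,490)):
    B=lambda x,y:(330+x/2.7-.4,190+y/2.7-.4)
    c=back('top',*B((x0+x1)/2,(y0+y1)/2),.06)
    print(c, np.linalg.norm(back('top',*B(x0,(y0+y1)/2),.06)-back('top',*B(x1,(y0+y1)/2),.06)))
print(proj('scene',[.5,.17,.3]))
E
```

```text
lid [0.5071 0.1703 0.256 ] [np.float64(0.1188), np.float64(0.1151), np.float64(0.1134), np.float64(0.114)]
yaw +x 20.412900349486833
knob [0.5052 0.1689 0.3   ] [np.float64(0.0282), np.float64(0.0625), np.float64(0.0233), np.float64(0.0612)]
yaw +x 20.321519301242606
[ 0.53800022 -0.17363857  0.06      ] 0.1755664183673451
[ 0.24489359 -0.28345564  0.06      ] 0.1762665259128979
(np.float64(386.67239675613797), np.float64(201.81574880679906))
```

The dispenser yaw is about 20.4°. The lid is at (0.507,0.170), the knob top at (0.505,0.169), and the sizes agree. The target bowl is the upper-left one in the crop, at top (382,236): (0.538,-0.174), with y larger than the other's -0.283. Moving above the knob now.

arm_command:
  motion:
    - [0,0,4,0,0,0,1]
    - [0,0,4,0,0,0,1]
    - [0,0,4,0,0,0,1]
    - [1.7,-2.8,0.3,0,0,3.3,1]
    - [1.7,-2.8,0.3,0,0,3.3,1]
    - [1.7,-2.8,0.3,0,0,3.3,1]
    - [1.7,-2.8,0.3,0,0,3.3,1]
    - [1.7,-2.8,0.3,0,0,3.3,1]
    - [1.7,-2.8,0.3,0,0,3.3,1]
    - [1.7,-2.8,0.3,0,0,3.3,1]
    - [1.7,-2.8,0.3,0,0,3.3,1]
    - [1.7,-2.8,0.3,0,0,3.3,1]
    - [1.7,-2.8,0.3,0,0,3.3,1]
    - [1.7,-2.8,0.3,0,0,3.3,1]
    - [1.7,-2.8,0.3,0,0,3.3,1]
    - [1.7,-2.8,0.3,0,0,3.3,1]
    - [1.7,-2.8,0,0,0,3.0,1]
    - [0,0,0,0,0,0,1]
    - [0,0,0,0,0,0,1]

```text
time: 2.28
ee_pos: [0.5063, 0.1716, 0.3815]
tool_rot: [-0.0, 0.571, 0.821, -0.0]
contact_force: [-0.5, 0.7, 0.4]
gripper_width: 0.0952
```

```bash
cat >> h.py <<'E'
from scipy.spatial.transform import Rotation as Ro
def wristcam(s):
    i=camera_info('wrist'); H=np.array(i['hand_eye']); q=s['tool_rot']
    T=np.eye(4);T[:3,:3]=Ro.from_quat([q[1],q[2],q[3],q[0]]).as_matrix();T[:3,3]=s['ee_pos']
    f=240/np.tan(np.radians(i['fovy'])/2); return T@H,f,i['cx'],i['cy']
def wback(s,u,v,z):
    C,f,cx,cy=wristcam(s); d=C[:3,:3]@np.array([(u-cx)/f,(v-cy)/f,1]); o=C[:3,3]; return o+d*(z-o[2])/d[2]
def toolyaw(s):
    q=s['tool_rot'];M=Ro.from_quat([q[1],q[2],q[3],q[0]]).as_matrix(); return np.degrees(np.arctan2(M[1,0],M[0,0])),M[:,2]
E
python3 - <<'E'
from h import *
from workcell import status,get_image,models
import cv2,pickle
s=status.read_state(); im=get_image('wrist'); cv2.imwrite('pics/w1.png',im[:,:,::-1]); pickle.dump(s,open('s1.pkl','wb'))
print(s['time'],s['ee_pos'],toolyaw(s),models.look_for('wrist','knob'))
E
```

```text
2.2833 [0.50630213 0.17155607 0.38149552] (np.float64(110.35508455399186), array([-3.47295887e-04,  1.36158483e-04, -9.99999930e-01])) [{'location': [0.5027, 0.1708, 0.2989], 'conf': 0.9}]
```

View pics/w1.png

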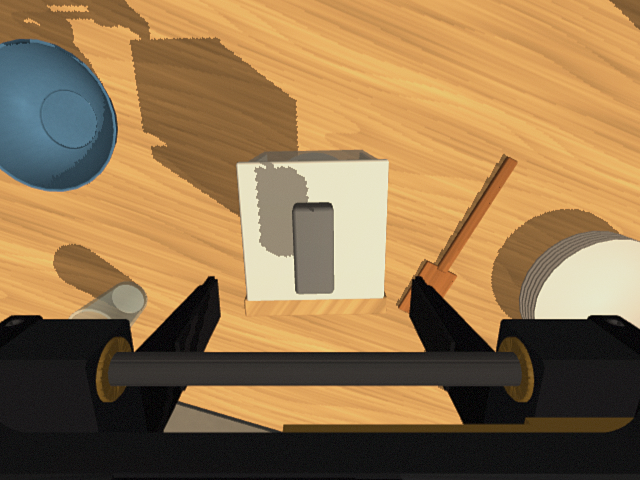

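The wrist view shows the knob bar centred between the jaws, with its top face at about (293..334, 207..294). The bar is upright in the picture, so it is aligned with the jaws.

```bash
python3 - <<'E'
from h import *
import pickle,cv2
s=pickle.load(open('s1.pkl','rb'))
q=np.array([wback(s,u,v,.3) for u,v in((293,208),(333,208),(334,293),(295,294))])
print(q.mean(0),[np.linalg.norm(q[i]-q[(i+1)%4]).round(4) for i in range(4)])
d=q[2]+q[3]-q[0]-q[1];print(np.degrees(np.arctan2(d[1],d[0])))
L=np.array([wback(s,u,v,.256) for u,v in((238,161),(389,160),(386,299),(246,300))]);print(L.mean(0),[np.linalg.norm(L[i]-L[(i+1)%4]).round(4) for i in range(4)])
im=cv2.imread('pics/w1.png');cv2.imwrite('pics/w1c.png',cv2.resize(im[140:320,220:400],(720,720)))
E
```

```text
[0.50883356 0.17112245 0.3       ] [np.float64(0.0264), np.float64(0.0616), np.float64(0.0276), np.float64(0.0623)]
21.249305704707734
[0.50866069 0.1718505  0.256     ] [np.float64(0.1134), np.float64(0.1151), np.float64(0.1178), np.float64(0.1152)]
```

View pics/w1c.png

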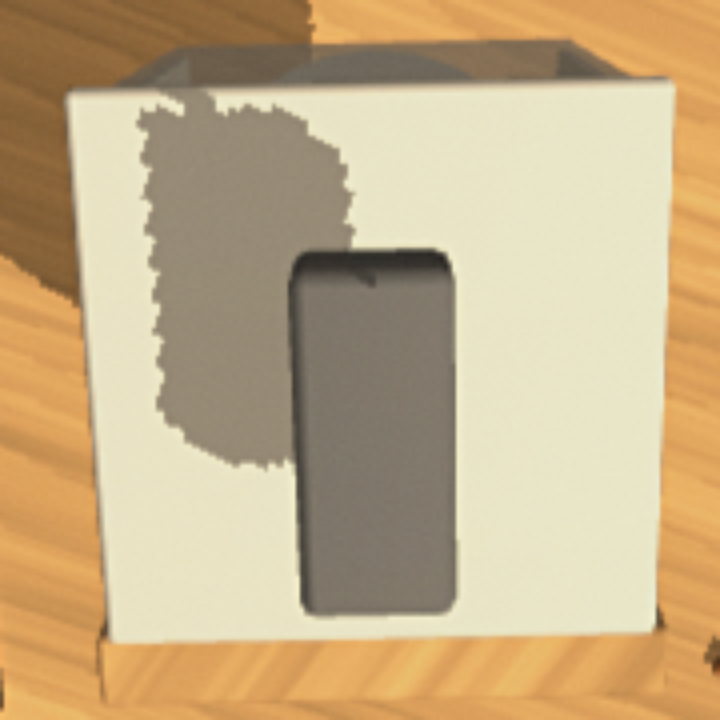

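arm_command:
  motion:
    - [0.1,0,-1.5,0,0,0,1]
    - [0,0,-2,0,0,0,1]
    - [0,0,-2,0,0,0,1]
    - [0,0,-2,0,0,0,1]
    - [0,0,-1.5,0,0,0,1]
    - [0,0,-1.2,0,0,0,1]
    - [0,0,0,0,0,0,1]
    - [0,0,0,0,0,0,1]
    - [0,0,0,0,0,0,0.6]
    - [0,0,0,0,0,0,0.45]

```text
time: 3.22
ee_pos: [0.5069, 0.1732, 0.2807]
tool_rot: [0.001, 0.57, 0.822, 0.001]
contact_force: [-0.9, -0.4, -0.5]
gripper_width: 0.0868
```

```bash
python3 - <<'E'
from h import *
from workcell import status,get_image
import cv2
s=status.read_state(); im=get_image('wrist'); cv2.imwrite('pics/w2.png',im[:,:,::-1])
print(s['ee_pos'],toolyaw(s)[0],s['gripper_width'],s['contact_force'])
E
```

```text
[0.50692503 0.17319594 0.28067101] 110.55870736301974 0.08684707497482615 [-0.93254543 -0.36524603 -0.5276594 ]
```

View pics/w2.png

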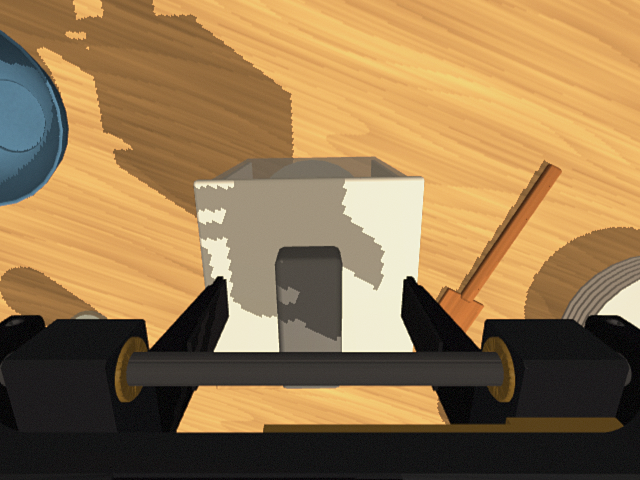

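arm_command:
  motion:
    - [0.1,-0.2,-0.1,0,0,0,0.45]
    - [0,0,0,0,0,0,0.3]
    - [0,0,0,0,0,0,0.3]
    - [0,0,0,0,0,0,0]
    - [0,0,0,0,0,0,0]
    - [0,0,0,0,0,0,0]
    - [0,0,0,0,0,0,0]
    - [0,0,0,0,0,0,0]
    - [0,0,0,0,0,0,0]
    - [0,0,0,0,0,0,0]
    - [0,0,0,0,0,0,0]

```text
time: 4.18
ee_pos: [0.5077, 0.1708, 0.2787]
tool_rot: [-0.0, 0.57, 0.822, 0.0]
contact_force: [0.1, 1.4, 0.3]
gripper_width: 0.0278
```

```bash
cat > st.py <<'E'
from h import *
from workcell import status
s=status.read_state()
print(s['time'],s['ee_pos'].round(4),'yaw',toolyaw(s)[0].round(2),'tilt',toolyaw(s)[1].round(3),'w',round(s['gripper_width'],4),'F',s['contact_force'].round(2),'M',s['ft_torque'].round(2),'q6',s['joint_pos'][5].round(2))
E
python3 st.py
```

```text
4.1833 [0.5077 0.1708 0.2787] yaw 110.53 tilt [-0.  0. -1.] w 0.0278 F [0.09 1.39 0.25] M [0.21 0.07 0.02] q6 -1.73
```

Gripped (28 mm wide, nearly zero side force). First a clockwise turn with almost no pull.

arm_command:
  motion:
    - [0,0,0,0,0,-5,0]
    - [0,0,0.02,0,0,-7,0]
    - [0,0,0.02,0,0,-7,0]
    - [0,0,0.02,0,0,-7,0]
    - [0,0,0,0,0,-5,0]

```text
time: 4.6
ee_pos: [0.5076, 0.1709, 0.279]
tool_rot: [-0.0, 0.771, 0.637, -0.0]
contact_force: [-0.5, 1.5, -2.0]
gripper_width: 0.0279
```

```bash
python3 st.py; python3 - <<'E'
from workcell import get_image
import cv2
cv2.imwrite('pics/w3.png',get_image('wrist')[:,:,::-1])
E
python3 st.py
```

```text
4.6 [0.5076 0.1709 0.279 ] yaw 79.18 tilt [-0.001  0.    -1.   ] w 0.0279 F [-0.51  1.5  -1.97] M [ 0.42 -0.02  0.18] q6 -1.18
4.65 [0.5076 0.1709 0.279 ] yaw 78.92 tilt [-0.  0. -1.] w 0.0278 F [-0.81  2.47 -2.44] M [ 0.46 -0.01  0.07] q6 -1.18
```

View pics/w3.png

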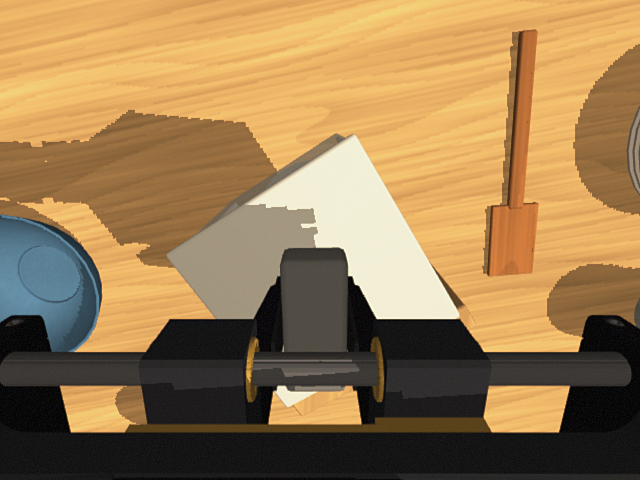

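The image shows the bar still square between the pads, with the dispenser turned about 31° relative to it, so the knob turned with the gripper. Pull is about 2 N. Now anticlockwise.

arm_command:
  motion:
    - [0,0,0,0,0,5,0]
    - [0,0,0.02,0,0,7,0]
    - [0,0,0.02,0,0,7,0]
    - [0,0,0.02,0,0,7,0]
    - [0,0,0.02,0,0,7,0]
    - [0,0,0.02,0,0,7,0]
    - [0,0,0.02,0,0,7,0]
    - [0,0,0.02,0,0,7,0]
    - [0,0,0,0,0,7,0]

```text
time: 5.4
ee_pos: [0.5077, 0.1706, 0.2802]
tool_rot: [-0.0, 0.334, 0.943, -0.0]
contact_force: [1.6, -0.1, -4.0]
gripper_width: 0.0279
```

```bash
python3 st.py; python3 - <<'E'
from workcell import get_image
import cv2
cv2.imwrite('pics/w4.png',get_image('wrist')[:,:,::-1])
E
python3 st.py
```

```text
5.4 [0.5077 0.1706 0.2802] yaw 140.99 tilt [-0.001 -0.    -1.   ] w 0.0279 F [ 1.63 -0.06 -4.01] M [ 0.12 -0.01 -0.27] q6 -2.26
5.45 [0.5077 0.1706 0.2802] yaw 141.51 tilt [-0.001 -0.    -1.   ] w 0.0275 F [ 1.01  0.04 -4.  ] M [ 0.11 -0.05 -0.02] q6 -2.27
```

View pics/w4.png

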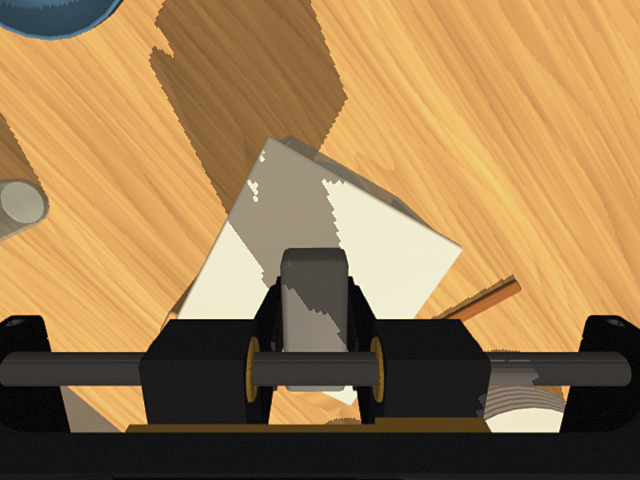

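Both half-turns are done and the knob followed (lid about 31° to the other side), with a pull of 4 N. I'll continue back and forth at about 3 mm/s.

arm_command:
  motion:
    - [0,0,0,0,0,-6,0]
    - [0,0,0.03,0,0,-7,0]
    - [0,0,0.03,0,0,-7,0]
    - [0,0,0.03,0,0,-7,0]
    - [0,0,0.03,0,0,-7,0]
    - [0,0,0.03,0,0,-7,0]
    - [0,0,0.03,0,0,-7,0]
    - [0,0,0.03,0,0,-7,0]
    - [0,0,0,0,0,-7,0]

```text
time: 6.2
ee_pos: [0.5074, 0.1709, 0.282]
tool_rot: [-0.001, 0.776, 0.63, -0.001]
contact_force: [-0.7, 2.5, -5.2]
gripper_width: 0.0279
```

arm_command:
  motion:
    - [0,0,0,0,0,6,0]
    - [0,0,0.03,0,0,7,0]
    - [0,0,0.03,0,0,7,0]
    - [0,0,0.03,0,0,7,0]
    - [0,0,0.03,0,0,7,0]
    - [0,0,0.03,0,0,7,0]
    - [0,0,0.03,0,0,7,0]
    - [0,0,0.03,0,0,7,0]
    - [0,0,0,0,0,7,0]

```text
time: 6.95
ee_pos: [0.5075, 0.1706, 0.284]
tool_rot: [-0.001, 0.336, 0.942, -0.0]
contact_force: [2.1, 0.3, -8.3]
gripper_width: 0.0276
```

```bash
python3 st.py
```

```text
6.95 [0.5075 0.1706 0.284 ] yaw 140.78 tilt [-0.002 -0.    -1.   ] w 0.0276 F [ 2.05  0.29 -8.33] M [ 0.1  -0.2  -0.28] q6 -2.26
```

arm_command:
  motion:
    - [0,0,0,0,0,-7,0]
    - [0,0,0.02,0,0,-7,0]
    - [0,0,0.02,0,0,-7,0]
    - [0,0,0.02,0,0,-7,0]
    - [0,0,0.03,0,0,-7,0]
    - [0,0,0.03,0,0,-7,0]
    - [0,0,0.03,0,0,-7,0]
    - [0,0,0.03,0,0,-7,0]
    - [0,0,0,0,0,-7,0]

```text
time: 7.7
ee_pos: [0.5074, 0.1709, 0.2858]
tool_rot: [-0.001, 0.782, 0.623, -0.001]
contact_force: [1.4, 3.6, -7.4]
gripper_width: 0.0277
```

arm_command:
  motion:
    - [0,0,0,0,0,7,0]
    - [0,0,0.02,0,0,7,0]
    - [0,0,0.02,0,0,7,0]
    - [0,0,0.02,0,0,7,0]
    - [0,0,0.03,0,0,7,0]
    - [0,0,0.03,0,0,7,0]
    - [0,0,0.03,0,0,7,0]
    - [0,0,0.03,0,0,7,0]
    - [0,0,0,0,0,7,0]

```text
time: 8.45
ee_pos: [0.5075, 0.1706, 0.2877]
tool_rot: [-0.001, 0.336, 0.942, -0.0]
contact_force: [0.8, 0.5, -6.6]
gripper_width: 0.0275
```

arm_command:
  motion:
    - [0,0,0,0,0,-7,0]
    - [0,0,0.02,0,0,-7,0]
    - [0,0,0.02,0,0,-7,0]
    - [0,0,0.02,0,0,-7,0]
    - [0,0,0.03,0,0,-7,0]
    - [0,0,0.03,0,0,-7,0]
    - [0,0,0.03,0,0,-7,0]
    - [0,0,0.03,0,0,-7,0]
    - [0,0,0,0,0,-7,0]

```text
time: 9.2
ee_pos: [0.5075, 0.1709, 0.2897]
tool_rot: [-0.0, 0.782, 0.623, -0.0]
contact_force: [-0.2, 2.0, -5.7]
gripper_width: 0.0277
```

arm_command:
  motion:
    - [0,0,0,0,0,7,0]
    - [0,0,0.02,0,0,7,0]
    - [0,0,0.02,0,0,7,0]
    - [0,0,0.02,0,0,7,0]
    - [0,0,0.03,0,0,7,0]
    - [0,0,0.03,0,0,7,0]
    - [0,0,0.03,0,0,7,0]
    - [0,0,0.03,0,0,7,0]
    - [0,0,0,0,0,7,0]

```text
time: 9.95
ee_pos: [0.5078, 0.1707, 0.2922]
tool_rot: [0.0, 0.335, 0.942, -0.0]
contact_force: [0.2, 0.3, -0.4]
gripper_width: 0.0278
```

arm_command:
  motion:
    - [0,0,0,0,0,-7,0]
    - [0,0,0.02,0,0,-7,0]
    - [0,0,0.02,0,0,-7,0]
    - [0,0,0.02,0,0,-7,0]
    - [0,0,0.03,0,0,-7,0]
    - [0,0,0.03,0,0,-7,0]
    - [0,0,0.03,0,0,-7,0]
    - [0,0,0.03,0,0,-7,0]
    - [0,0,0,0,0,-7,0]

```text
time: 10.7
ee_pos: [0.5078, 0.1707, 0.294]
tool_rot: [0.0, 0.782, 0.623, 0.0]
contact_force: [0.1, -0.1, -0.4]
gripper_width: 0.0279
```

```bash
python3 st.py
```

```text
10.7 [0.5078 0.1707 0.294 ] yaw 77.11 tilt [ 0. -0. -1.] w 0.0279 F [ 0.06 -0.12 -0.43] M [ 0.02  0.01 -0.04] q6 -1.14
```

The pull force vanished at about 13 mm of rise, so the knob is off. Lift and check.

arm_command:
  motion:
    - [0,0,0.3,0,0,0,0]
    - [0,0,0.4,0,0,0,0]
    - [0,0,0.8,0,0,0,0]
    - [0,0,1.5,0,0,0,0]
    - [0,0,2,0,0,0,0]
    - [0,0,2,0,0,0,0]
    - [0,0,1,0,0,0,0]
    - [0,0,0,0,0,0,0]

```text
time: 11.37
ee_pos: [0.5083, 0.1708, 0.3764]
tool_rot: [0.001, 0.779, 0.627, 0.002]
contact_force: [-0.1, 0.4, -0.4]
gripper_width: 0.0274
```

```bash
python3 st.py; python3 - <<'E'
from workcell import get_image
import cv2
a=get_image('wrist')[:,:,::-1];b=get_image('scene')[:,:,::-1]
import numpy as np
cv2.imwrite('pics/w5.png',np.hstack([cv2.resize(a,(400,300)),cv2.resize(b[120:360,300:620],(400,300))]))
E
```

```text
11.3667 [0.5083 0.1708 0.3764] yaw 77.63 tilt [ 0.004  0.001 -1.   ] w 0.0274 F [-0.08  0.37 -0.44] M [0.05 0.05 0.02] q6 -1.15
```

View pics/w5.png

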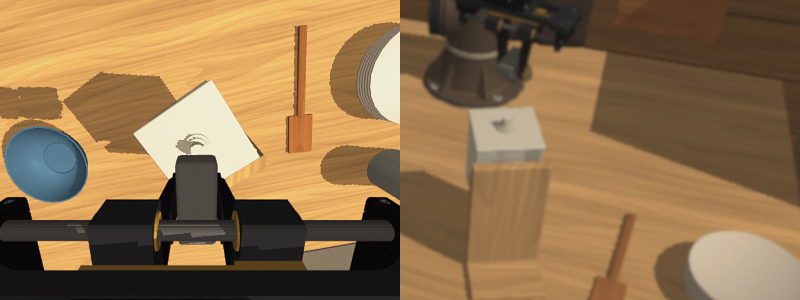

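The left picture shows the knob in the jaws, with the bare shaft on the lid in both views. Moving over the bowl, staying high.

arm_command:
  motion:
    - [0.1,-1.5,0,0,0,0,0]
    - [0.2,-2.5,0,0,0,0,0]
    - [0.3,-2.8,0,0,0,0,0]
    - [0.3,-2.8,0,0,0,0,0]
    - [0.3,-2.8,0,0,0,0,0]
    - [0.3,-2.8,0,0,0,0,0]
    - [0.3,-2.8,-1,0,0,0,0]
    - [0.3,-2.8,-2,0,0,0,0]
    - [0.3,-2.8,-2,0,0,0,0]
    - [0.2,-2.8,-2,0,0,0,0]
    - [0.2,-2.8,-2,0,0,0,0]
    - [0.1,-2.5,-2,0,0,0,0]
    - [0.1,-1.8,-2,0,0,0,0]
    - [0,-1,-2,0,0,0,0]
    - [0,0,-2,0,0,0,0]
    - [0,0,0,0,0,0,0]

```text
time: 12.8
ee_pos: [0.5357, -0.1741, 0.1992]
tool_rot: [-0.004, 0.78, 0.626, -0.002]
contact_force: [-0.8, 0.8, -0.9]
gripper_width: 0.0279
```

```bash
python3 st.py; python3 - <<'E'
from workcell import get_image,models,status
import cv2,pickle
s=status.read_state();pickle.dump(s,open('s6.pkl','wb'))
cv2.imwrite('pics/w6.png',get_image('wrist')[:,:,::-1])
cv2.imwrite('pics/t6.png',get_image('top')[:,:,::-1])
print(models.look_for('wrist','bowl'))
E
```

```text
12.8 [ 0.5357 -0.1741  0.1992] yaw 77.49 tilt [-0.007  0.003 -1.   ] w 0.0279 F [-0.81  0.81 -0.88] M [ 0.01 -0.01  0.01] q6 -1.78
[{'location': [0.5305, -0.1648, 0.0287], 'conf': 0.88}]
```

View pics/w6.png

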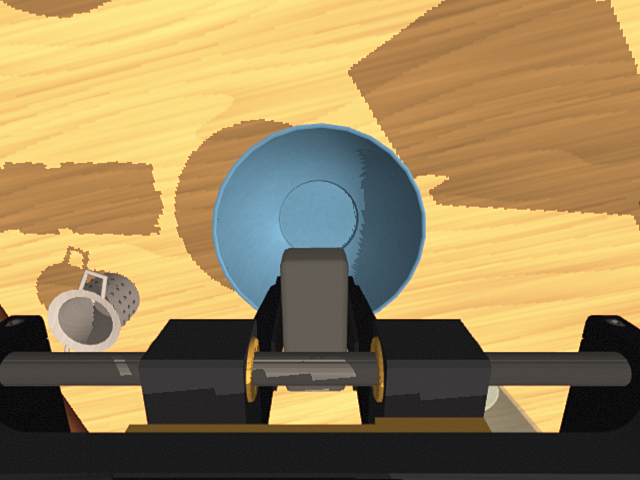

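View pics/t6.png

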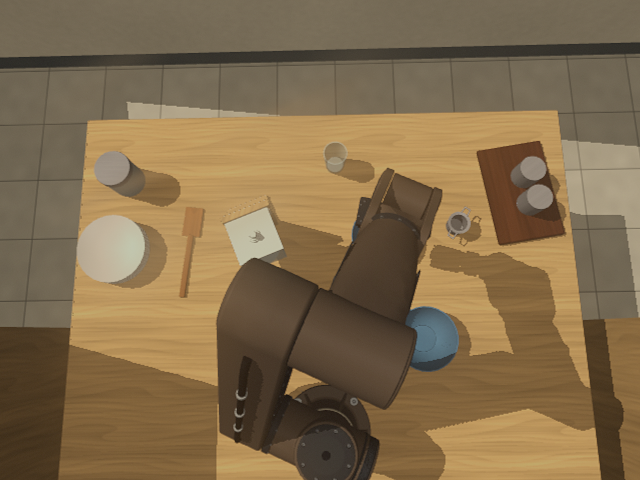

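The wrist view shows the right bowl under the knob, with its floor circle centred at about (318,218). The rim spans x 214–425, with its top at 124.

```bash
python3 - <<'E'
from h import *
import pickle
s=pickle.load(open('s6.pkl','rb'))
print(wback(s,318,218,.006), np.linalg.norm(wback(s,279,218,.006)-wback(s,357,218,.006)))
a,b=wback(s,214,222,.06),wback(s,425,222,.06); print((a+b)/2,np.linalg.norm(a-b)); print(wback(s,320,125,.06))
E
```

```text
[ 0.54169611 -0.17221143  0.006     ] 0.07572701623850711
[ 0.53217618 -0.16939338  0.06      ] 0.17428361519872043
[ 0.45723615 -0.15269031  0.06      ]
```

arm_command:
  motion:
    - [0.3,0.1,-1.5,0,0,0,0]
    - [0.2,0,-2.5,0,0,0,0]
    - [0,0,-3,0,0,0,0]
    - [0,0,-3,0,0,0,0]
    - [0,0,-2.5,0,0,0,0]
    - [0,0,-1.5,0,0,0,0]
    - [0,0,-1.0,0,0,0,0]
    - [0,0,-0.8,0,0,0,0]
    - [0,0,-0.6,0,0,0,0]
    - [0,0,-0.4,0,0,0,0]
    - [0,0,0,0,0,0,0]
    - [0,0,0,0,0,0,0]

```text
time: 13.95
ee_pos: [0.5431, -0.1733, 0.0364]
tool_rot: [0.0, 0.78, 0.626, 0.0]
contact_force: [-0.5, -0.1, -1.3]
gripper_width: 0.0279
```

```bash
python3 st.py
```

```text
13.95 [ 0.5431 -0.1733  0.0364] yaw 77.53 tilt [ 0.001 -0.    -1.   ] w 0.0279 F [-0.55 -0.11 -1.3 ] M [ 0.06  0.   -0.02] q6 -1.78
```

arm_command:
  motion:
    - [0,0,-0.4,0,0,0,0]
    - [0,0,-0.4,0,0,0,0]
    - [0,0,-0.3,0,0,0,0]
    - [0,0,-0.2,0,0,0,0]
    - [0,0,-0.1,0,0,0,0]
    - [0,0,0,0,0,0,0]
    - [0,0,0,0,0,0,0]

```text
time: 14.53
ee_pos: [0.5428, -0.1733, 0.0218]
tool_rot: [-0.0, 0.78, 0.626, 0.0]
contact_force: [-0.8, 0.3, -1.3]
gripper_width: 0.0278
```

arm_command:
  motion:
    - [0,0,-0.05,0,0,0,0]
    - [0,0,-0.05,0,0,0,0]
    - [0,0,0,0,0,0,0]
    - [0,0,0,0,0,0,0]

```text
time: 14.87
ee_pos: [0.5428, -0.1732, 0.0209]
tool_rot: [-0.0, 0.78, 0.626, 0.0]
contact_force: [-0.0, 0.9, -0.5]
gripper_width: 0.028
```

arm_command:
  motion:
    - [0,0,0,0,0,0,0.4]
    - [0,0,0,0,0,0,0.4]
    - [0,0,0,0,0,0,0.4]
    - [0,0,0,0,0,0,0.4]
    - [0,0,0,0,0,0,0.4]
    - [0,0,0.5,0,0,0,0.4]
    - [0,0,1,0,0,0,0.4]
    - [0,0,1.5,0,0,0,0.4]
    - [0,0,2,0,0,0,0.4]
    - [0,0,3,0,0,0,0.4]
    - [0,0,3,0,0,0,0.4]
    - [0,0,3,0,0,0,0.4]
    - [0,0,3,0,0,0,0.4]
    - [0,0,2,0,0,0,0.4]
    - [0,0,0,0,0,0,0.4]

```text
time: 16.12
ee_pos: [0.544, -0.1737, 0.2161]
tool_rot: [0.003, 0.78, 0.626, 0.002]
contact_force: [0.3, -0.1, -0.2]
gripper_width: 0.0383
```

```bash
python3 st.py; python3 - <<'E'
from workcell import get_image,models,status
import cv2
cv2.imwrite('pics/w7.png',get_image('wrist')[:,:,::-1])
cv2.imwrite('pics/s7.png',get_image('scene')[:,:,::-1])
for c in('wrist','scene'):
  for n in('knob','bowl','jar','infuser','spatula'):print(c,n,models.look_for(c,n))
E
```

```text
16.1167 [ 0.544  -0.1737  0.2161] yaw 77.54 tilt [ 0.007 -0.003 -1.   ] w 0.0383 F [ 0.25 -0.11 -0.22] M [0.06 0.02 0.03] q6 -1.78
wrist knob [{'location': [0.5434, -0.1736, 0.0416], 'conf': 0.72}]
wrist bowl [{'location': [0.542, -0.1733, 0.0302], 'conf': 0.56}]
wrist jar [{'location': [0.7573, -0.0185, 0.0921], 'conf': 0.56}]
wrist infuser [{'location': [0.5841, -0.404, 0.0464], 'conf': 0.67}]
wrist spatula [{'location': [0.541, -0.1763, 0.0411], 'conf': 0.26}]
scene knob [{'location': [0.5492, -0.1632, 0.04], 'conf': 0.87}]
scene bowl [{'location': [0.5147, -0.1871, 0.0357], 'conf': 0.68}, {'location': [0.2471, -0.2384, 0.0366], 'conf': 0.57}]
scene jar [{'location': [0.792, -0.0396, 0.0702], 'conf': 0.98}]
scene infuser [{'location': [0.5828, -0.3907, 0.0439], 'conf': 0.85}]
scene spatula [{'location': [0.5843, 0.407, 0.0031], 'conf': 0.73}]
```

View pics/w7.png

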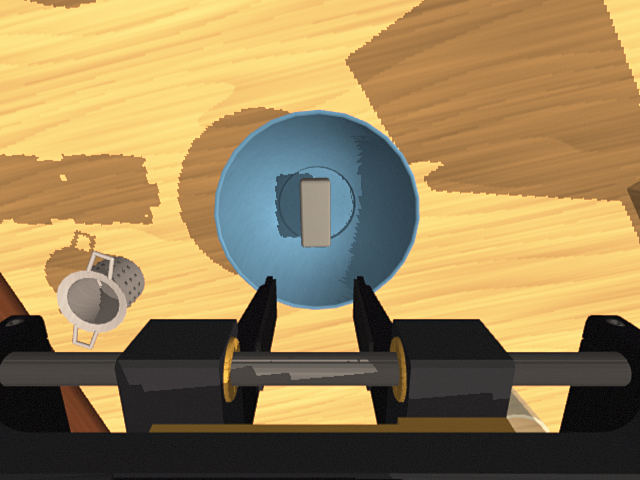

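View pics/s7.png

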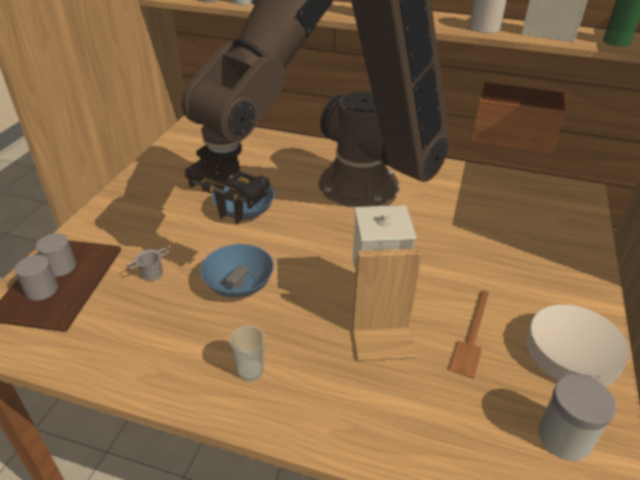

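The knob stands upright on the bowl floor (wrist (315,212), scene (237,277)). The bowl is where it was, and the bystanders are unmoved. Handing in.

```bash
python3 -c "
from workcell import manip
print(manip.job_done())"
```

```text
the job is handed in; nothing more can be done
None
```

The knob came off the shaft and now stands upright in the left-most blue bowl. I handed the job in at about 16 s of the 62 s allowed; no verdict is reported.

- **Twisting:** I turned the knob about 31° clockwise, then about 31° anticlockwise past its start. I kept going back and forth, pulling up at 2–4 mm/s. The highest pull I read was about 8 N at the end of a sweep, which is about 2 mm of shaft lift; I did not read the force during the sweeps. The force dropped to zero after about 13 mm of rise, and pictures then showed the bare shaft.
- **Placing:** I lowered the knob to within about 1 mm of the bowl floor, opened the jaws and raised the arm clear.
- **Last checks:** The wrist view puts the knob about 2 mm from the bowl's middle. The bowl is within a few millimetres of where it started, and the gripper is clear above it. In the scene view the jar, infuser and spatula are where they were, within 6 mm.
- **Readings that disagreed:**
  - The network's wrist reading of the jar was about 40 mm off its scene reading, because the jar was mostly hidden in that view.
  - Its low-confidence "spatula" in the wrist view (0.26) was really the knob.
  - In the scene view its bowl location is off the true middle, because it reports the middle of the visible surface.

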